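Run the bench stamping press with its two-hand start

TASK

With the fingertips, push the wooden shuttle along its channel on the bench until it is fully home against the stop under the press head, without picking it up. Then press the two round start buttons on the console together, one fingertip on each, hold both fully down for at least three seconds and let both come back up. Never press one start button without the other, do not press either before the shuttle is home, and leave the square stop key and everything else on the bench alone.

Things in the scene. Friction and masses are not known exactly. Their poses are not given: they have to be found in the camera images.
- press: Grey C-frame stamping press, fixed, left or right of the console. Origin on the bench under the channel's centre line; +x along the channel to the stop, away from the robot (within 0.2 rad). Base plate x = -100 to 270 mm, 130 mm wide (y), top at z = 20 mm = channel floor. Two guide rails at y = +-33.5 to +-45.5 mm, tops at z = 30 mm, x = -100 to 160 mm.
- stop_face (a point): Centre of the dark steel stop's face at the channel's far end, x = 160, z = 35 mm in the press's frame. The shuttle's far end rests on it when home.
- head_edge (a point): Middle of the near lower edge of the overhanging press head, 110 mm wide: x = 110 mm, z = 125 to 205 mm in the press's frame. Behind it, at x = 145 mm, hang a 52 mm clamp ring and in it a 30 mm punch, lowest at z = 88 mm; the left start button lowers the ring by 20 mm, the right one the punch; neither touches the shuttle.
- shuttle_mid (a point): Centre of the shuttle, axes as the press's: a loose wooden block 140 mm long (x), 64 mm wide (y), 36 mm high, on the channel floor between the rails, a thin brass die plate with a brown tag on its far half. Its near end face is 70 mm behind this point. In the press's frame it starts at x = -10 to 25 mm, z = 38 mm; fully home it is at x = 90 mm.
- console: Two-hand start console, fixed aluminium box 130 (x) by 150 (y) by 50 mm high. Origin: centre of its underside; -x side faces the robot (yaw within 0.5 rad). Two round start buttons on top at x = -15, y = +-29 mm; between them a rib 12 mm wide (y), 50 mm long (x), its top 4 mm above the button tops. A square stop key behind them at x = 42, y = 0.
- start_left_top (a point): Centre of the top of the start button on the console's +y side: a round cap 24 mm across, 72 mm above the bench when up, in a 40 mm round housing 10 mm below the cap's top. The two start buttons are 58 mm apart, centre to centre.
- start_right_top (a point): The same for the start button on the console's -y side.
- start_left (a joint): Travel of the +y start button, m: 0 = up, 0.006 = fully down. Spring return: starts to move at about 1.2 N, fully down at 4 N (8 N for both).
- start_right (a joint): The same for the -y start button.
- stop_key_top (a point): Centre of the top of the stop key, a square cap 24 by 24 mm, 66 mm above the bench. Do not press it.
- stop_key (a joint): Travel of the stop key, m: 0 = up, 0.006 = fully down.
- dye_bottle_mid (a point): A bystander: leave it alone. The point is its centre. Small brown glass bottle, 38 mm across, 75 mm high, behind the console.
- oil_bottle_mid (a point): A bystander: leave it alone. The point is its centre. Second such bottle, 38 mm across, 75 mm high, behind the console.
- tin_mid (a point): A bystander: leave it alone. The point is its centre. Flat aluminium tin, 76 mm across, 26 mm high, in front of the console.
- spool_mid (a point): A bystander: leave it alone. The point is its centre. Upright wooden spool, 32 mm across, 40 mm high, beside the press base, on its +y side.
- jar_mid (a point): A bystander: leave it alone. The point is its centre. Glass jar with a metal lid, 72 mm across, 100 mm high, at a side of the bench.
- mallet_mid (a point): A bystander: leave it alone. The point is its centre. Mallet lying flat, about 240 mm long (handle 24 mm thick, head 44 mm thick and 90 mm wide), at a side of the bench.
- block_mid (a point): A bystander: leave it alone. The point is its centre. Dark wooden block 70 by 45 by 30 mm, at a side of the bench.
- shuttle: The same shuttle; origin at the centre of its underside. Mass 0.3 to 0.55 kg; it slides with a friction of some 2 to 7 N and stays where it is left.
Not all that is in view belongs to the job. What is meant by the console is not green or yellow, and is the smaller of those in its own colour.

How it is judged:
By the outcome, as a careful person would: the job done as asked, in the order asked, and still so for the second after the job is handed in, with the robot touching nothing.
It also fails if it takes over 64 s, if anything falls off the work surface, if the arm or the gripper's body presses on something with over 40 N, if the wrist force passes 120 N, or if a joint passes its speed limit or range.

ROBOT

A 7-joint arm with a two-finger parallel gripper is mounted at the origin on the work surface. World frame = base frame: x ahead of the robot, y to its left, z up, the work surface at z = 0. Lengths are in m, angles in rad, forces in N, time in s.
With the tool pointing down it reaches from about 0.425 to 0.8 m from the base axis. Payload 8.3 kg.
Tool frame: the origin (TCP) lies midway between the tips of the shut fingers; the grasp point (between the pads) lies bot.grip_depth behind it (bot.grip_depth is the distance from the TCP to the grasp point, in m); x points along the fingers, y is the direction in which the jaws open and shut, and the axes are right-handed (so a half turn about x gives the same grasp; the last joint's range is limited). The gripper opens to 85 mm and grips with 20 to 120 N. Pads are 22 mm wide; open, the fingers measure 114 mm over their backs; the gripper's body (76 mm by 85 mm) begins 54 mm behind the grasp point. The pads swing forward as they close: fully open they stand 13 mm farther back than shut.
Start: joints at [1.124, 0.383, 0.016, 1.37, -0.006, 1.388, -0.046], TCP at [0.234, -0.579, 0.231] pointing down, gripper open.
Joint ranges: [-2.95, 2.95], [-0.25, 2.06], [-1.52, 1.56], [0.18, 2.33], [-1.44, 4.58], [0.02, 2.06], [-3.01, 3.01]. Speed limits (rad/s): [2.39, 2.39, 3.01, 3.01, 3.14, 3.14, 3.14].

INTERFACE

Orientations are given as a rotation vector (axis times angle).
In Python, from bench import bot, claw, snapshot, job gives the robot as it stands. Calls block until the motion is done:
- bot.move_pose(position, orientation): joint-space move of the TCP to a pose.
- bot.move_linear(position, rate=0.15, ori=None): straight line of the TCP; ori=None keeps the orientation; rate is the mean speed in m/s.
- bot.move_joints(angles): joint-space move.
- claw.open_gripper() and claw.gripper_close(): open the fingers fully, or close them until they stop; the grip force is fixed at half the most.
- bot.hold(seconds).
- bot.ik(position, orientation): joint angles nearest the present ones, or None.
- bot.sense(): the state.
- snapshot(name): name is "scene" or "side" or "wrist"; returns a dict with "pixels" (420x560x3 uint8, red, green, blue), "fov_y" (degrees; the focal length in pixels is half the picture's height over the tangent of half this angle, whatever the lens; pixels are square), "cx", "cy" (the principal point, pixels), "T" (4x4, takes a point from camera to world coordinates); the wrist camera has in their place "T_tool_cam" (4x4, takes a point from camera to tool coordinates, whose origin is the TCP and whose axes are the tool frame's). Camera axes: x right, y up, looking along -z (the intrinsics and any distortion apply to the point x, -y, -z); pixel columns grow to the right and rows downward; lengths in m; the calibration is good to about 2 mm. A picture is of the moment at which its call begins: read the wrist's pose just before it. There is no depth.
A pose or a line that the arm cannot do raises bot.IKError and nothing moves.
- job.sign_off(): hands the job in, once; it reports no verdict.
The state is a dict: "t": time; "joints": joint angles; "dq": joint speeds; "tau": joint torques, N m; "ee_pos": TCP position; "tool_rot": TCP orientation; "force": force on the tool from outside, world axes, zero at the start; "moment": the same for the moment, N m; "gripper_width": finger opening in m.
Only numpy, scipy, OpenCV 4.12 (cv2) and the standard library are available. Lean on these libraries where they do the work, as an engineer would, in place of code of your own. Each camera call takes 0.05 s, during which the arm holds its last target.

## Working session

There is one attempt and no reset: what is moved stays moved. The work goes in short steps, each a Python script; the robot and the scene stay as the last script left them, time stands still between calls to the robot, and variables do not carry over. Pictures are saved under pics/ and viewed, and the job is handed in when it is done.

```bash
ls; mkdir -p pics; python3 - <<'E'
from bench import bot, claw, snapshot, job
import cv2,numpy as np
s=bot.sense();print(s)
for n in ["scene","side","wrist"]:
    d=snapshot(n);cv2.imwrite(f"pics/{n}0.png",d["pixels"][:,:,::-1]);print({k:v for k,v in d.items() if k!="pixels"})
print(bot.grip_depth)
E
```

```text
pics
{'t': 0.0, 'joints': array([ 1.1240629 ,  0.3842505 ,  0.01636123,  1.37120274, -0.00632519,
        1.38819262, -0.0465294 ]), 'dq': array([-0.00031923,  0.00036697,  0.00079151, -0.00141013, -0.00111823,
        0.00194653, -0.00065869]), 'tau': array([-7.72169842e-04, -6.27592850e+01,  8.44218358e-01, -3.71826160e+01,
        1.65802252e-02,  1.39878318e-02,  2.93093115e-05]), 'ee_pos': array([ 0.23390029, -0.57901894,  0.23024907]), 'tool_rot': array([ 2.01158811,  0.39300422, -2.01238924]), 'force': array([ 0.82075843, -0.35399656,  0.16067386]), 'moment': array([-0.04150581,  0.02754111, -0.04227448]), 'gripper_width': 0.0856551530724948}
{'fov_y': 53.02647704350248, 'cx': 279.9480085912583, 'cy': 205.53892842064573, 'T': array([[-0.6956541 , -0.54238458,  0.471046  ,  1.10817304],
       [ 0.71808596, -0.50635592,  0.47744763,  0.62493089],
       [-0.0204433 ,  0.67038992,  0.74172733,  1.09115598],
       [ 0.        ,  0.        ,  0.        ,  1.        ]])}
{'fov_y': 51.22896079320662, 'cx': 269.1281892988939, 'cy': 209.50787579203353, 'T': array([[-0.9804572 ,  0.12455457, -0.15228211,  0.35037801],
       [-0.19555454, -0.53244718,  0.82356446,  0.88030221],
       [ 0.02149653,  0.83724916,  0.54639888,  0.71660944],
       [ 0.        ,  0.        ,  0.        ,  1.        ]])}
{'fov_y': 58.62021557935329, 'cx': 280.43519416820664, 'cy': 204.8963809851891, 'T_tool_cam': array([[-7.76383051e-04,  3.16485655e-01, -9.48596978e-01,
        -1.43386437e-01],
       [ 9.99999058e-01, -8.28373006e-04, -1.09482796e-03,
         4.56535882e-04],
       [-1.13228947e-03, -9.48596934e-01, -3.16484713e-01,
        -8.02700196e-02],
       [ 0.00000000e+00,  0.00000000e+00,  0.00000000e+00,
         1.00000000e+00]])}
0.0187
```

View pics/scene0.png

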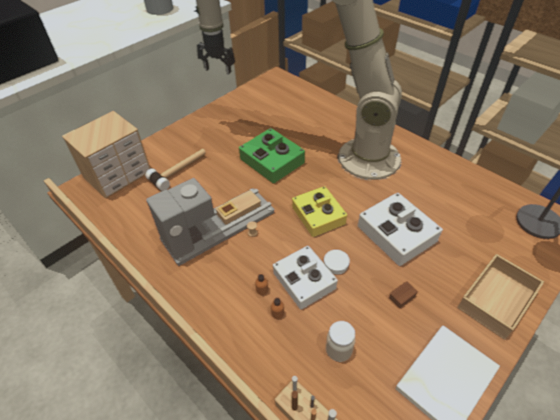

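View pics/side0.png

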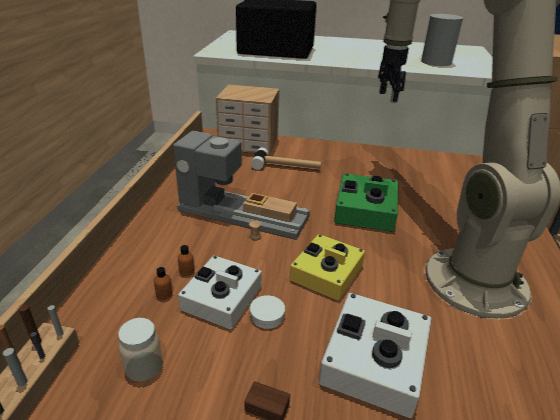

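View pics/wrist0.png

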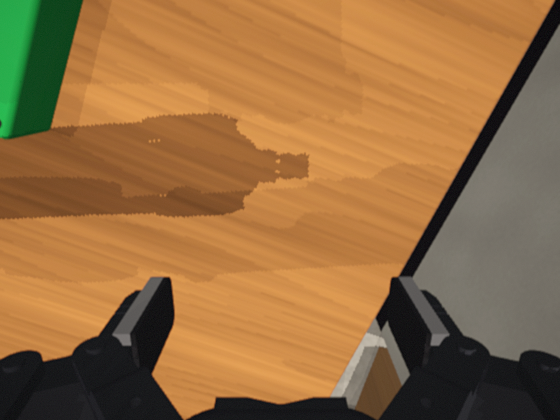

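Console candidates in the scene image are green (272,155), yellow (319,210), large grey-white (399,228) and small grey-white (305,276). By the description it is the small grey-white one at (305,276). I'll check it in close crops and read the feature pixels.

```bash
python3 - <<'E'
import cv2
a=cv2.imread("pics/scene0.png");b=cv2.imread("pics/side0.png")
def c(im,x,y,w,h,s,n): cv2.imwrite(n,cv2.resize(im[y:y+h,x:x+w],None,fx=s,fy=s,interpolation=cv2.INTER_CUBIC))
c(a,265,235,90,75,8,"pics/c1.png");c(b,175,250,90,75,8,"pics/c2.png")
c(a,145,175,132,90,6,"pics/c3.png");c(b,170,130,144,110,5,"pics/c4.png")
E
```

```text
(no output)
```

View pics/c1.png

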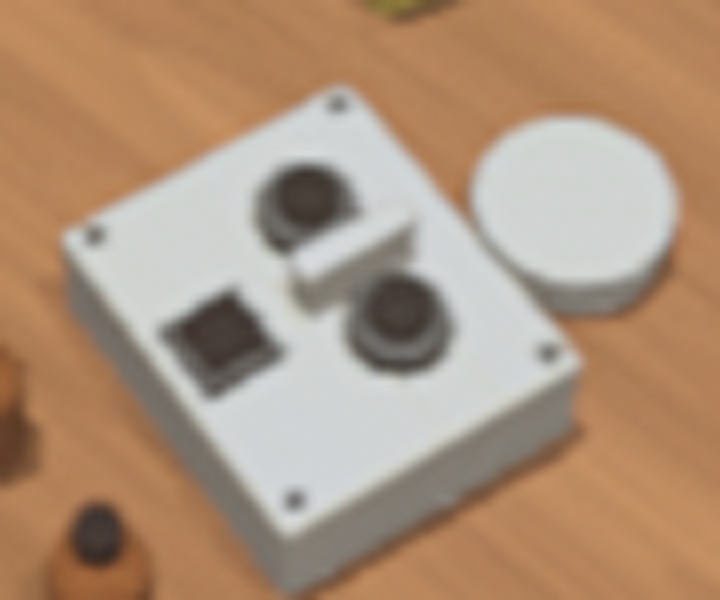

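View pics/c2.png

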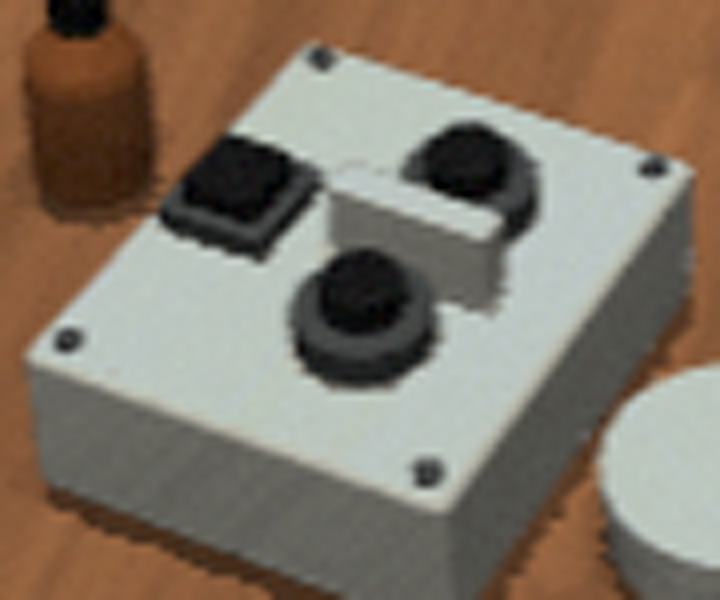

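View pics/c3.png

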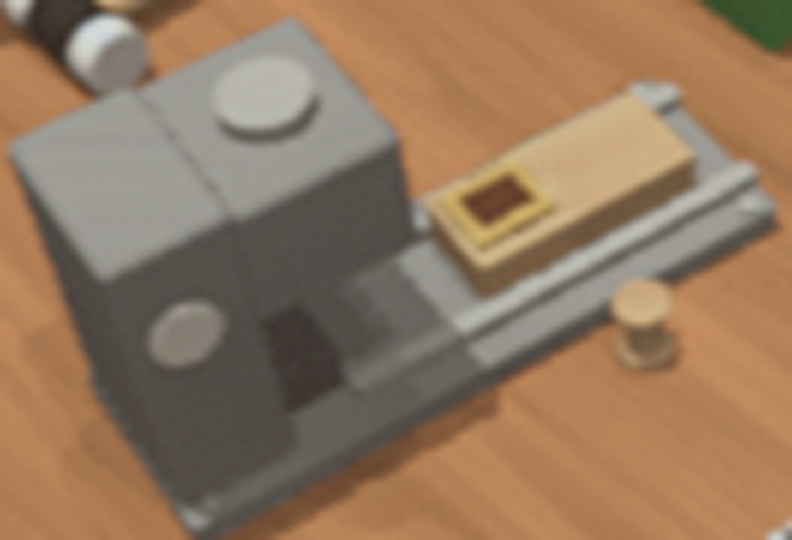

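View pics/c4.png

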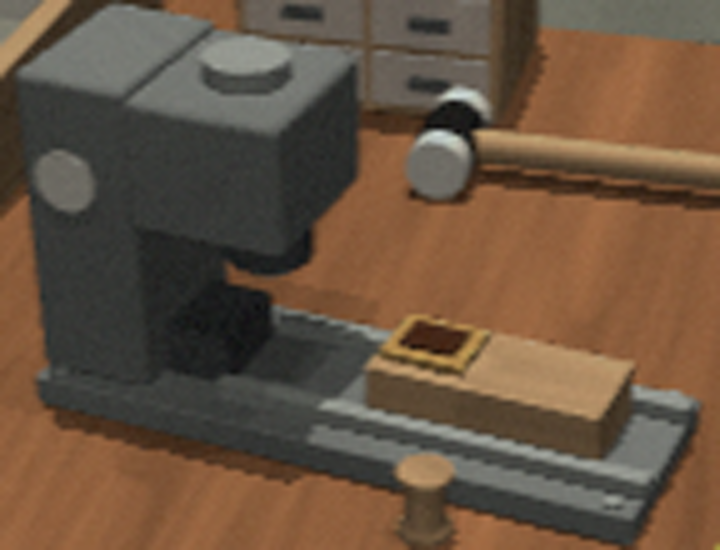

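The crop confirms it: aluminium box, two round buttons at c1 (403,310) and (305,198), rib between, square key at (222,330). Next I'll fit the planar poses from both views.

```bash
cat > h.py <<'E'
import numpy as np
from scipy.optimize import least_squares
from scipy.spatial.transform import Rotation as R
def proj(d,T,P):
    P=np.atleast_2d(P);q=(P-T[:3,3])@T[:3,:3]
    f=210/np.tan(np.radians(d["fov_y"]/2))
    return np.c_[d["cx"]+f*q[:,0]/-q[:,2], d["cy"]-f*q[:,1]/-q[:,2]]
def w(p,P):
    P=np.atleast_2d(P);c,s=np.cos(p[2]),np.sin(p[2])
    return np.c_[p[0]+c*P[:,0]-s*P[:,1],p[1]+s*P[:,0]+c*P[:,1],P[:,2]]
def orig(uv,s,off): return (np.array(uv,float)+.5)/s-.5+np.array(off)
E
cat > fit.py <<'E'
from h import *
from bench import snapshot
A=snapshot("scene");B=snapshot("side")
def fit(obs,p0,sh=False):
    def res(p):
        r=[]
        for d,s,off,l in obs:
            for uv,P in l:
                P=np.array(P,float)/1000
                if len(P)==4: P=np.array([P[0]+p[3],P[1],P[2]])
                r.append(proj(d,d["T"],w(p,P[None]))[0]-orig(uv,s,off))
        return np.concatenate(r)
    o=least_squares(res,p0,loss="soft_l1",f_scale=1.)
    print(o.x.round(4));print(res(o.x).reshape(-1,2).round(1).tolist())
con=[(A,8,(265,235),[((285,530),(65,75,50)),((580,365),(-65,75,50)),((345,90),(-65,-75,50)),((65,240),(65,-75,50)),((403,310),(-15,29,72)),((305,198),(-15,-29,72)),((222,330),(42,0,66))]),
(B,8,(175,250),[((445,510),(-65,75,50)),((30,360),(65,75,50)),((310,42),(65,-75,50)),((690,175),(-65,-75,50)),((363,290),(-15,29,72)),((467,160),(-15,-29,72)),((238,178),(42,0,66))])]
fit(con,[.65,.05,0])
pr=[(A,6,(145,175),[((775,210),(-100,65,20)),((200,520),(270,65,20)),((632,95),(-70,-32,56,1)),((693,158),(-70,32,56,1)),((485,262),(70,32,56,1)),((295,18),(110,-55,205)),((398,140),(110,55,205))]),
(B,5,(170,130),[((632,515),(-100,65,20)),((698,405),(-100,-65,20)),((40,378),(270,65,20)),((605,405),(-70,32,56,1)),((635,365),(-70,-32,56,1)),((368,362),(70,32,56,1)),((277,133),(110,55,205)),((357,55),(110,-55,205)),((283,255),(110,55,125))])]
fit(pr,[.6,-.3,0,0])
E
python3 fit.py
```

```text
[ 0.5837  0.1883 -0.2357]
[[0.7, 0.9], [1.4, -0.6], [0.7, -1.4], [-0.3, -0.8], [0.2, -1.3], [0.9, -1.3], [0.5, -0.6], [-0.5, 1.1], [-2.1, -0.1], [-0.7, -0.2], [0.7, -0.9], [-0.7, -0.9], [-0.5, -0.9], [-0.6, -0.8]]
[ 0.5385 -0.1511 -0.1678  0.0009]
[[0.3, -1.3], [-1.5, 1.6], [0.1, -1.7], [0.5, -1.4], [-0.5, 0.5], [-0.4, -1.8], [0.6, -1.3], [0.1, 0.9], [0.6, -1.4], [-1.6, -0.4], [-0.9, 3.0], [0.3, -0.5], [-0.5, 1.0], [-0.3, -0.1], [0.8, -0.5], [-0.5, 2.1]]
```

```bash
python3 - <<'E'
from bench import bot, claw, snapshot, job
import cv2
claw.gripper_close()
s=bot.sense();print(s['t'],s['gripper_width'],s['ee_pos'],s['force'])
d=snapshot("wrist");cv2.imwrite("pics/w1.png",d["pixels"][:,:,::-1])
from h import *
# orientation: tool x down, tool z along press +x (camera robot side)
def ori(yaw): # tool z horizontally along yaw
    z=np.array([np.cos(yaw),np.sin(yaw),0]);x=np.array([0,0,-1.]);y=np.cross(z,x)
    return R.from_matrix(np.c_[x,y,z]).as_rotvec()
for nm,p,yaw,pts in [("press",(.5385,-.1511,-.1678),-.1678,[(-110,0,120),(-85,0,33),(20,0,33)]),("con",(.5837,.1883,-.2357),-.2357,[(-15,0,150),(-15,0,60)])]:
  for k in (0,np.pi,np.pi/2,-np.pi/2):
    for P in pts:
      q=bot.ik(w(p,np.array(P)/1000)[0],ori(yaw+k)); print(nm,k,P,w(p,np.array(P)/1000)[0].round(3),None if q is None else np.round(q,2))
E
```

```text
1.0167 0.00023258859710326282 [ 0.2340833  -0.57949379  0.23129775] [ 0.8867131  -0.38455401 -0.35847826]
press 0 (-110, 0, 120) [ 0.43  -0.133  0.12 ] [ 0.78  0.14 -0.59  1.96  0.09  1.07  1.55]
press 0 (-85, 0, 33) [ 0.455 -0.137  0.033] [ 0.74  0.33 -0.59  1.98  0.23  0.9   1.43]
press 0 (20, 0, 33) [ 0.558 -0.154  0.033] [ 0.64  0.53 -0.55  1.71  0.32  1.    1.38]
press 3.141592653589793 (-110, 0, 120) [ 0.43  -0.133  0.12 ] [ 0.55  0.12 -0.35  1.97  0.05  1.06 -1.55]
press 3.141592653589793 (-85, 0, 33) [ 0.455 -0.137  0.033] [ 0.5   0.29 -0.31  1.99  0.11  0.88 -1.61]
press 3.141592653589793 (20, 0, 33) [ 0.558 -0.154  0.033] [ 0.41  0.48 -0.25  1.72  0.14  0.96 -1.63]
press 1.5707963267948966 (-110, 0, 120) [ 0.43  -0.133  0.12 ] [-0.98  0.31  1.4   2.02 -0.34  1.1  -2.73]
press 1.5707963267948966 (-85, 0, 33) [ 0.455 -0.137  0.033] [-0.81  0.71  1.36  2.04 -0.8   1.09 -2.37]
press 1.5707963267948966 (20, 0, 33) [ 0.558 -0.154  0.033] [-0.66  0.96  1.35  1.77 -0.99  1.28 -2.36]
press -1.5707963267948966 (-110, 0, 120) [ 0.43  -0.133  0.12 ] [ 0.66  0.13 -0.46  1.96  0.07  1.06
[... 288 characters left out ...]
   1.32  0.6 ]
con 0 (-15, 0, 60) [0.569 0.192 0.06 ] [ 0.33  0.71 -1.02  1.61  0.64  1.19  0.51]
con 3.141592653589793 (-15, 0, 150) [0.569 0.192 0.15 ] [ 0.2   0.5  -0.79  1.53  0.37  1.27 -2.45]
con 3.141592653589793 (-15, 0, 60) [0.569 0.192 0.06 ] [ 0.13  0.57 -0.69  1.62  0.4   1.09 -2.47]
con 1.5707963267948966 (-15, 0, 150) [0.569 0.192 0.15 ] [ 0.45  0.74 -1.29  1.52  0.72  1.42  2.03]
con 1.5707963267948966 (-15, 0, 60) [0.569 0.192 0.06 ] [ 0.45  0.89 -1.29  1.61  0.87  1.33  1.94]
con -1.5707963267948966 (-15, 0, 150) [0.569 0.192 0.15 ] [ 0.33  0.58 -1.01  1.52  0.5   1.32 -0.97]
con -1.5707963267948966 (-15, 0, 60) [0.569 0.192 0.06 ] [ 0.31  0.69 -0.98  1.62  0.61  1.18 -1.04]
```

View pics/w1.png

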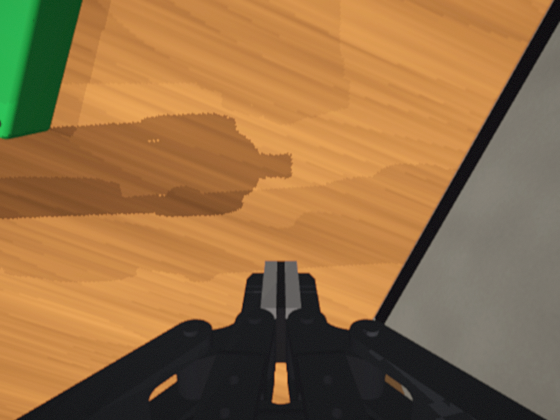

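Closed, the two tips together measure about 15 mm at the very end and about 30 mm over the backs. Fully open, the inner faces are 85 mm apart, which is wider than the caps' 82 mm outer span, so neither end state presses both buttons. I'll check in free air whether the close call accepts a width.

```bash
python3 - <<'E'
from bench import bot, claw, snapshot, job
import cv2
claw.open_gripper()
s=bot.sense();print(s['t'],s['gripper_width'])
for a,k in (((0.045,),{}),((),{"width":0.045})):
    try: 
        print("ret",claw.gripper_close(*a,**k)); break
    except Exception as e: print(type(e),e)
s=bot.sense();print(s['t'],s['gripper_width'])
E
```

```text
1.85 0.08543506212438486
<class 'TypeError'> too many positional arguments
<class 'TypeError'> got an unexpected keyword argument 'width'
1.85 0.08543506212438486
```

The close call takes no width, so I'll use the documented behaviour. The pads swing about 12 mm forward as they close. With the gripper yawed about 33° to the rib, closing brings the tips down over both caps together and stops against the rib at about 27 mm opening. The shuttle comes first.

```bash
cat >> h.py <<'E'
def ori(yaw):
    z=np.array([np.cos(yaw),np.sin(yaw),0]);x=np.array([0,0,-1.]);y=np.cross(z,x)
    return R.from_matrix(np.c_[x,y,z]).as_rotvec()
PR=(.5385,-.1511,-.1678); CO=(.5837,.1883,-.2357)
def wristT(d,s):
    T=np.eye(4);T[:3,:3]=R.from_rotvec(s['tool_rot']).as_matrix();T[:3,3]=s['ee_pos'];return T@d["T_tool_cam"]
E
python3 - <<'E'
from bench import bot, claw, snapshot, job
from h import *
import cv2
P=lambda x,z:w(PR,[x/1000,0,z/1000])[0]
claw.gripper_close()
bot.move_pose(P(-105,200),ori(PR[2]))
s=bot.sense();d=snapshot("wrist");cv2.imwrite("pics/w2.png",d["pixels"][:,:,::-1])
np.savez("w2.npz",T=wristT(d,s)); print(s['t'],s['ee_pos'],P(-105,200),s['force'])
E
```

```text
4.4 [ 0.43496396 -0.13453981  0.20008855] [ 0.43497477 -0.13356357  0.2       ] [-0.5078142   0.86302428 -0.0315855 ]
```

View pics/w2.png

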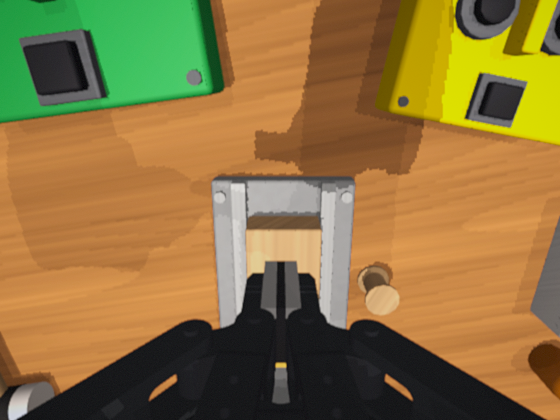

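The wrist view shows the channel squarely ahead: base near corners at (213,179) and (355,178), shuttle near top edge at row 230, cols 246–321. I'll check this against the prediction.

```bash
python3 - <<'E'
from bench import snapshot
from h import *
T=np.load("w2.npz")["T"]; d=snapshot("wrist")
for P in [(-100,65,20),(-100,-65,20),(-69,32,56),(-69,-32,56)]:
    print(P,proj(d,T,w(PR,np.array(P)/1000)).round(1))
ob=[((355,178),(-100,65,20)),((213,179),(-100,-65,20)),((321,230),(-70,32,56,1)),((246,230),(-70,-32,56,1))]
def res(p):
    r=[]
    for uv,P in ob:
        P=np.array(P)/1000.
        if len(P)==4:P=np.array([P[0]+p[2],P[1],P[2]])
        r.append(proj(d,T,w((p[0],p[1],PR[2]),P))[0]-uv)
    return np.concatenate(r)
o=least_squares(res,[.5385,-.1511,0]);print(o.x,res(o.x).round(1))
E
```

```text
(-100, 65, 20) [[355.5 182.3]]
(-100, -65, 20) [[210.1 182.5]]
(-69, 32, 56) [[321.6 229.9]]
(-69, -32, 56) [[244.4 229.9]]
[ 0.53517956 -0.14978734  0.00461784] [ 1.6  0.5 -2.4 -0.3  1.5 -0.  -0.7  0.1]
```

```bash
sed -i 's/PR=(.5385,-.1511/PR=(.537,-.1500/' h.py; python3 - <<'E'
from bench import bot, claw, snapshot, job
from h import *
import cv2
P=lambda x,z:w(PR,[x/1000,0,z/1000])[0]
bot.move_linear(P(-105,100),rate=.15,ori=ori(PR[2]))
bot.move_linear(P(-102,37),rate=.12)
f0=bot.sense()['force']
print(bot.sense()['t'],f0)
for x in (-88,-70,-30,-5):
    bot.move_linear(P(x,37),rate=.06)
    s=bot.sense();print(x,s['t'],(s['force']-f0).round(1),w((0,0,-PR[2]),s['ee_pos']-np.array([PR[0],PR[1],0]))[0].round(4))
for n in ["scene","side"]:
    d=snapshot(n);cv2.imwrite(f"pics/{n}1.png",d["pixels"][:,:,::-1])
E
python3 - <<'E'
import cv2,numpy as np
a=cv2.imread("pics/scene1.png");b=cv2.imread("pics/side1.png")
c=lambda im,x,y,w,h:cv2.resize(im[y:y+h,x:x+w],(400,300),interpolation=cv2.INTER_CUBIC)
cv2.imwrite("pics/c5.png",np.hstack([c(a,145,165,133,100),c(b,170,130,147,110)]))
E
```

```text
5.9917 [ 0.24764181 -0.34450498  0.7006391 ]
-88 6.375 [-0.8  1.7 -0.5] [-0.0873  0.0001  0.0373]
-70 6.825 [-0.3 -0.1 -0.5] [-0.0696  0.0002  0.0369]
-30 7.6417 [-0.2  0.4  0.1] [-0.0298  0.0001  0.037 ]
-5 8.2083 [-0.8  1.  -0.9] [-0.0046  0.0002  0.037 ]
```

View pics/c5.png

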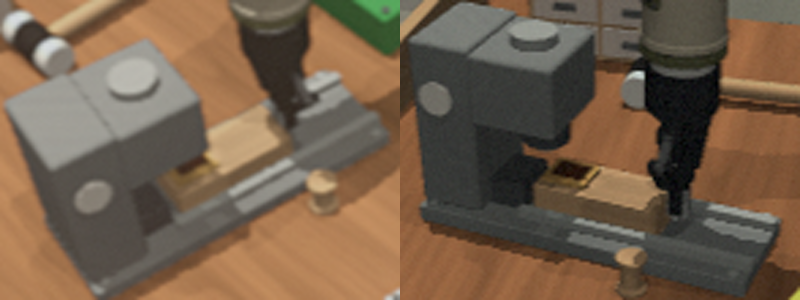

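The shuttle is moving in its channel ahead of the fingers. Next is the final approach in small steps with a force check.

```bash
python3 - <<'E'
from bench import bot, claw, snapshot, job
from h import *
import cv2
P=lambda x,z:w(PR,[x/1000,0,z/1000])[0]
ax=np.array([np.cos(PR[2]),np.sin(PR[2]),0])
f0=bot.sense()['force'];hit=0
for x in list(range(-1,30,2)):
    bot.move_linear(P(x,37),rate=.05)
    s=bot.sense();f=s['force']@ax
    q=w((0,0,-PR[2]),s['ee_pos']-np.array([PR[0],PR[1],0]))[0]
    print(x,round(s['t'],2),round(f,1),q.round(4))
    if f<-15: break
for n in ["scene","side"]:
    d=snapshot(n);cv2.imwrite(f"pics/{n}2.png",d["pixels"][:,:,::-1])
E
python3 - <<'E'
import cv2,numpy as np
a=cv2.imread("pics/scene2.png");b=cv2.imread("pics/side2.png")
c=lambda im,x,y,w,h:cv2.resize(im[y:y+h,x:x+w],(400,300),interpolation=cv2.INTER_CUBIC)
cv2.imwrite("pics/c6.png",np.hstack([c(a,145,165,133,100),c(b,170,130,147,110)]))
E
```

```text
-1 8.56 0.5 [-0.0008 -0.      0.0371]
1 8.81 -1.2 [ 0.001 -0.     0.037]
3 9.06 -1.4 [ 0.0031 -0.      0.037 ]
5 9.31 -0.0 [0.0052 0.     0.037 ]
7 9.56 -0.6 [0.0073 0.     0.037 ]
9 9.81 -0.7 [0.0092 0.     0.037 ]
11 10.06 -9.6 [0.0092 0.     0.0367]
13 10.31 -17.9 [0.0092 0.     0.0363]
```

View pics/c6.png

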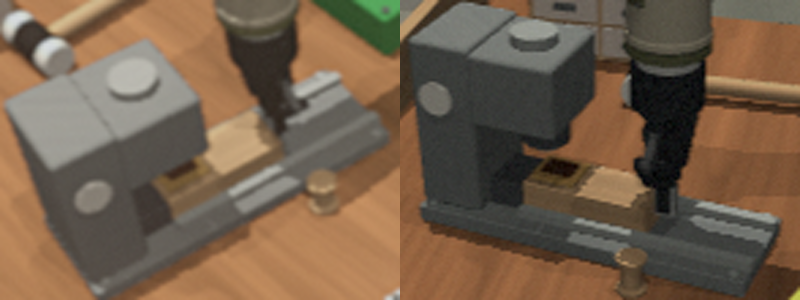

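The shuttle stopped at TCP x = 9 mm in the press frame, as predicted for home (near end at 20 mm, half pad 11 mm), with the force rising to 18 N. I'll retreat and look at the console with the wrist camera.

```bash
python3 - <<'E'
from bench import bot, claw, snapshot, job
from h import *
import cv2
P=lambda x,z:w(PR,[x/1000,0,z/1000])[0]
bot.move_linear(P(-12,38),rate=.1)
bot.move_linear(P(-25,170),rate=.2)
s=bot.sense();print(s['t'],s['ee_pos'])
bot.move_pose(w(CO,[-.06,0,.22])[0],ori(CO[2]))
claw.open_gripper()
s=bot.sense();d=snapshot("wrist");cv2.imwrite("pics/w3.png",d["pixels"][:,:,::-1])
np.savez("w3.npz",T=wristT(d,s)); print(s['t'],s['ee_pos'],w(CO,[-.06,0,.22]),s['joints'],s['gripper_width'])
E
```

```text
11.625 [ 0.51194097 -0.14581552  0.1689201 ]
13.7333 [0.525348   0.20234653 0.22001967] [[0.52535893 0.20231142 0.22      ]] [ 0.19930758  0.35421777 -0.7979002   1.53556837  0.25672321  1.36022513
  0.71381056] 0.08531564078480121
```

View pics/w3.png

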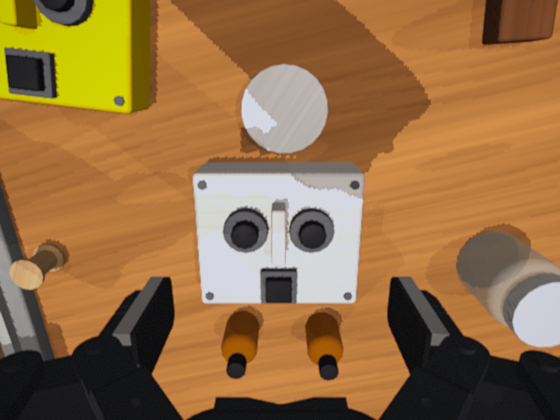

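The wrist view shows the caps at (245,233) and (312,233), and the console top corners at (194,172), (364,174), (202,303) and (358,302). I'll refine the cap pixels and fit again.

```bash
python3 - <<'E'
import cv2
a=cv2.imread("pics/w3.png")[160:312,185:375]
cv2.imwrite("pics/c7.png",cv2.resize(a,None,fx=4,fy=4,interpolation=cv2.INTER_CUBIC)[:600])
E
```

View pics/c7.png

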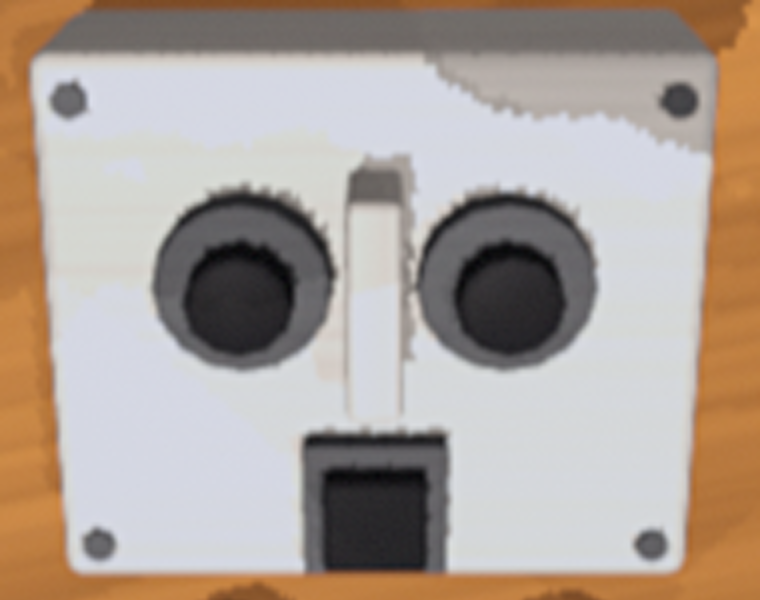

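```bash
python3 - <<'E'
from bench import snapshot
from h import *
T=np.load("w3.npz")["T"]; d=snapshot("wrist")
ob=[((33,57),(-65,-75,50)),((717,57),(-65,75,50)),((70,573),(65,-75,50)),((687,573),(65,75,50)),((240,302),(-15,-29,72)),((511,302),(-15,29,72))]
obr=[((350,203),(-40,-6,76)),((402,203),(-40,6,76)),((350,414),(10,-6,76)),((404,416),(10,6,76))]
res=lambda p,o=ob:np.concatenate([proj(d,T,w(p,np.array(P)/1000.))[0]-orig(uv,4,(185,160)) for uv,P in o])
o=least_squares(res,CO);print(o.x,res(o.x).round(1),res(o.x,obr).round(1))
# tip check: open pad tip pixels predicted
Tc=d["T_tool_cam"]
for z in (-.011,.011):
  for x in (-.013,0): print(x,z,proj(d,Tc,np.array([[x,-.0427,z],[x,.0427,z]])).round(0).tolist())
E
```

```text
[ 0.5814874   0.18621265 -0.23215045] [-1.7 -1.2  2.  -1.6 -0.5  0.7  0.1  0.4 -0.4  1.3  0.5  1.1] [-1.1 -0.4  0.7 -0.4 -0.5  2.   0.   1.4]
-0.013 -0.011 [[174.0, 271.0], [392.0, 272.0]]
0 -0.011 [[182.0, 256.0], [384.0, 257.0]]
-0.013 0.011 [[179.0, 319.0], [387.0, 320.0]]
0 0.011 [[186.0, 301.0], [379.0, 302.0]]
```

Console refined to (0.5815, 0.1862, -0.232). Next I'll do a dry run: the gripper yawed 28° and high enough that the tips stay above the caps (72 mm) but below the rib top (76 mm). That shows the stopping width and the centring without pressing.

```bash
sed -i 's/CO=(.*/CO=(.5817,.1867,-.2325)/' h.py; python3 - <<'E'
from bench import bot, claw, snapshot, job
from h import *
import cv2
for ph in (28,-28):
    for z in (.16,.0735,.06):
        q=bot.ik(w(CO,[-.015,0,z])[0],ori(CO[2]+np.radians(ph)));print(ph,z,q)
ph=np.radians(28)
c=lambda z:w(CO,[-.015,0,z])[0]
bot.move_pose(c(.16),ori(CO[2]+ph))
bot.move_linear(c(.105),rate=.1)
s=bot.sense();d=snapshot("wrist");cv2.imwrite("pics/w4.png",d["pixels"][:,:,::-1])
np.savez("w4.npz",T=wristT(d,s)); print(s['t'],s['ee_pos'],c(.105),s['force'])
E
```

```text
28 0.16 [ 0.23143971  0.49859308 -0.83787681  1.52237449  0.37888084  1.29007954
  1.17551031]
28 0.0735 [ 0.2038214   0.5806786  -0.7942027   1.61599674  0.44626555  1.13529122
  1.12659775]
28 0.06 [ 0.19772024  0.59543043 -0.78531363  1.62748823  0.45816691  1.11196749
  1.1182186 ]
-28 0.16 [ 0.12418587  0.45111146 -0.67438212  1.52713195  0.28948097  1.26513743
  0.26074525]
-28 0.0735 [ 0.10284809  0.53341706 -0.6435448   1.62052773  0.34848396  1.10507047
  0.21726171]
-28 0.06 [ 0.09805744  0.54850535 -0.63708564  1.63197458  0.359178    1.08092151
  0.20956848]
15.05 [0.56730331 0.19047693 0.10557084] [0.5671036  0.19015616 0.105     ] [ 0.37470292 -0.59357754  0.22177449]
```

View pics/w4.png

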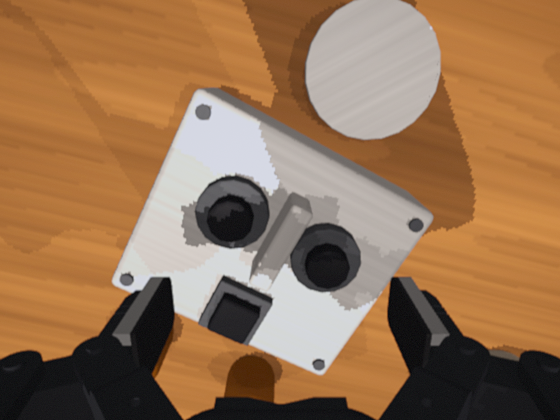

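Caps are at (231,216) and (326,264); both pads are open and clear outside them. I'll refine the cap centres at this closer range.

```bash
python3 - <<'E'
import cv2
a=cv2.imread("pics/w4.png")[165:315,185:375]
cv2.imwrite("pics/c8.png",cv2.resize(cv2.convertScaleAbs(a,alpha=1.6,beta=20),None,fx=4,fy=4,interpolation=cv2.INTER_CUBIC))
E
python3 - <<'E'
from bench import snapshot
from h import *
T=np.load("w4.npz")["T"]; d=snapshot("wrist")
for P in [(-15,29,72),(-15,-29,72),(-40,-6,76),(-40,6,76),(-15,17,72),(-15,41,72),(-15,-17,72),(-15,-41,72)]:
    q=proj(d,T,w(CO,np.array(P)/1000.))[0]; print(P,q.round(1),((q-[185,165])*4+1.5).round(0))
E
```

```text
(-15, 29, 72) [329.4 270.6] [579. 424.]
(-15, -29, 72) [230.7 222.5] [184. 231.]
(-40, -6, 76) [294.5 203.9] [439. 157.]
(-40, 6, 76) [315.9 214.8] [525. 201.]
(-15, 17, 72) [309.7 261. ] [500. 385.]
(-15, 41, 72) [348.8 280. ] [657. 462.]
(-15, -17, 72) [251.8 232.8] [269. 273.]
(-15, -41, 72) [209.1 212. ] [ 98. 189.]
```

View pics/c8.png

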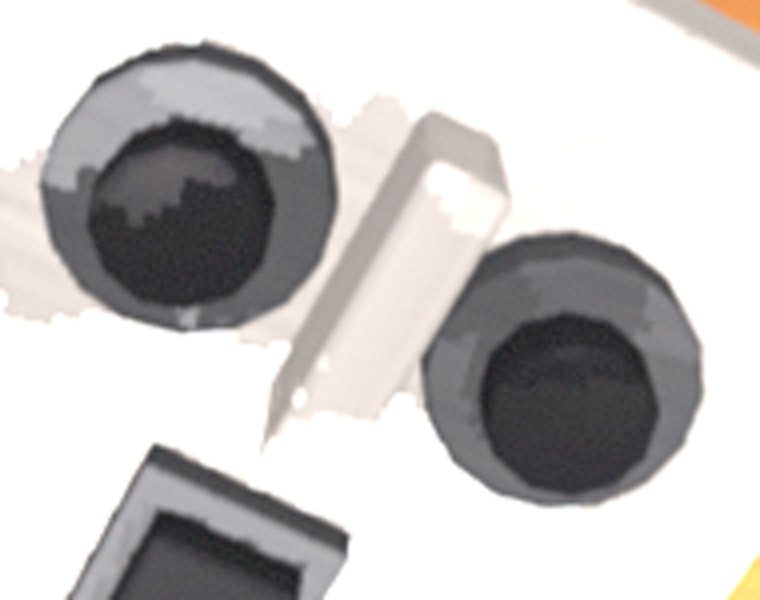

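Observed caps agree with prediction within about 1.5 mm. Now the dry close above the caps.

```bash
sed -i 's/CO=(.*/CO=(.5809,.1865,-.2325)/' h.py; python3 - <<'E'
from bench import bot, claw, snapshot, job
from h import *
import cv2
ph=np.radians(28)
c=lambda z:w(CO,[-.015,0,z])[0]
bot.move_linear(c(.0735),rate=.08,ori=ori(CO[2]+ph))
bot.hold(.2)
s=bot.sense();print(s['t'],s['ee_pos'],c(.0735),s['force'])
claw.gripper_close()
s=bot.sense();d=snapshot("wrist");cv2.imwrite("pics/w5.png",d["pixels"][:,:,::-1])
print(s['t'],s['ee_pos'],s['force'],s['moment'],s['gripper_width'])
M=R.from_rotvec(s['tool_rot']).as_matrix();print('yaw',np.degrees(np.arctan2(M[1,2],M[0,2])-CO[2]))
for n in ("scene","side"):
    cv2.imwrite(f"pics/{n}3.png",snapshot(n)["pixels"][:,:,::-1])
E
```

```text
15.8917 [0.56660319 0.19014806 0.07396267] [0.5663036  0.18995616 0.0735    ] [-0.39433996 -0.73489267  0.38656454]
16.5833 [0.56618462 0.19050953 0.07372278] [-2.11199658  3.17995717  1.79798443] [ 0.53518634  0.40480116 -1.03138299] 0.014551727006297265
yaw 27.970496953933154
```

View pics/w5.png

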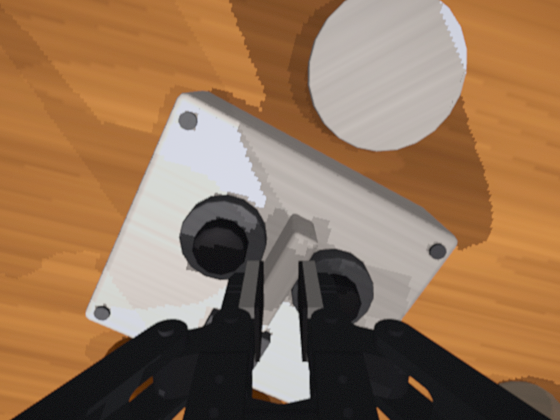

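The pads stopped on the rib symmetrically: net force is small, the couple is 1 Nm and the width is 14.6 mm. Overlap with the caps at 28° looks marginal, though. I'll dry-close once more at 37°.

```bash
python3 - <<'E'
from bench import bot, claw, snapshot, job
from h import *
import cv2
claw.open_gripper()
ph=np.radians(37)
c=lambda z:w(CO,[-.015,0,z])[0]
bot.move_linear(c(.0732),rate=.08,ori=ori(CO[2]+ph))
bot.hold(.3)
s=bot.sense();print(s['t'],s['ee_pos'],c(.0732),s['force'])
claw.gripper_close()
s=bot.sense();d=snapshot("wrist");cv2.imwrite("pics/w6.png",d["pixels"][:,:,::-1])
print(s['t'],s['ee_pos'],s['force'],s['moment'],s['gripper_width'])
M=R.from_rotvec(s['tool_rot']).as_matrix();print('yaw',np.degrees(np.arctan2(M[1,2],M[0,2])-CO[2]))
a=d["pixels"][200:350,180:380,::-1]
cv2.imwrite("pics/c9.png",cv2.resize(cv2.convertScaleAbs(a,alpha=1.8,beta=20),None,fx=4,fy=4,interpolation=cv2.INTER_CUBIC))
for n,(x,y) in (("scene",(250,220)),("side",(165,235))):
    b=snapshot(n)["pixels"][y:y+100,x:x+130,::-1]
    cv2.imwrite(f"pics/{n}4c.png",cv2.resize(b,None,fx=5,fy=5,interpolation=cv2.INTER_CUBIC))
E
```

```text
18.025 [0.56630747 0.1899939  0.07325118] [0.5663036  0.18995616 0.0732    ] [ 0.39700688 -0.25758281  0.09568222]
18.7917 [0.56858201 0.19130914 0.0761463 ] [ 0.34315859 -0.28218957 14.98471983] [ 0.01145034 -0.12647213 -0.02431442] 0.00018778041183513042
yaw 36.99378626016005
```

View pics/c9.png

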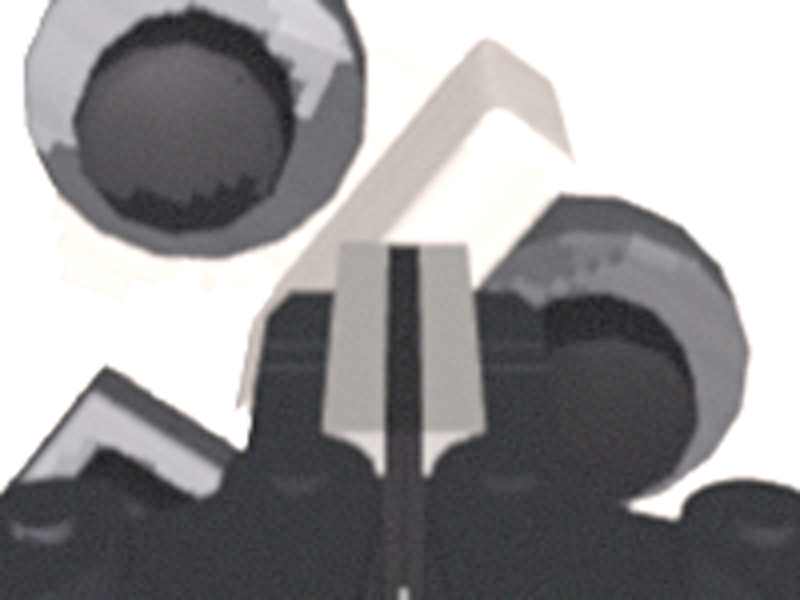

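View pics/scene4c.png

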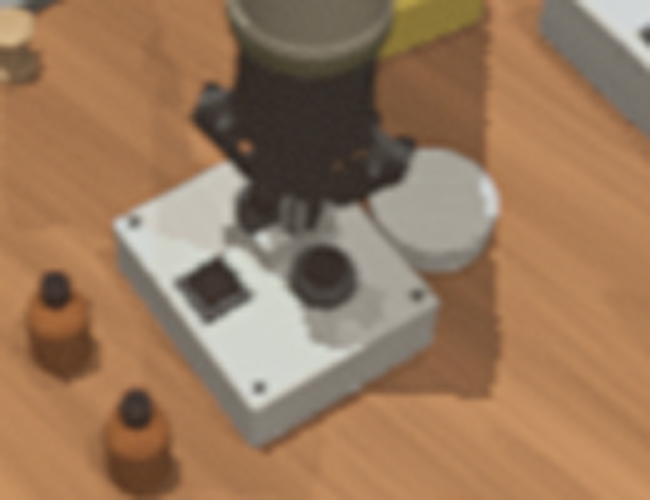

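View pics/side4c.png

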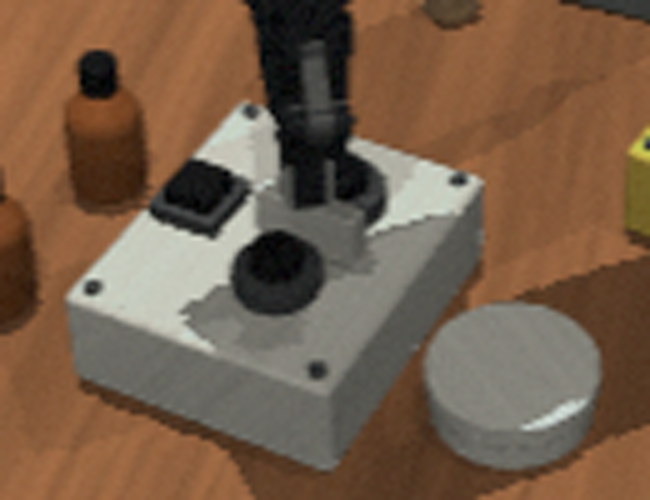

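The pads rode up over the rib's rounded top and shut on it. No cap was touched, and it confirms the shut tips sit exactly at the TCP, with arm stiffness about 5 N/mm. Near its top the rib is too round to stop the pads, so I need deeper engagement. I'll lift, open, go to 30° and TCP z = 64 mm. There the open tips (77 mm) clear the caps, and closing sweeps them down onto both caps until the pads stop on the rib flanks.

```bash
python3 - <<'E'
from bench import bot, claw, snapshot, job
from h import *
import cv2
ph=np.radians(30)
off=np.array([-.253,.967,0])*.0004
c=lambda z:w(CO,[-.015,0,z])[0]+off
bot.move_linear(c(.092),rate=.08)
claw.open_gripper()
bot.move_linear(c(.080),rate=.08,ori=ori(CO[2]+ph))
bot.move_linear(c(.064),rate=.06)
bot.hold(.3)
s=bot.sense();print(s['t'],s['ee_pos'],c(.064),s['force'],s['gripper_width'])
d=snapshot("wrist");cv2.imwrite("pics/w7.png",d["pixels"][:,:,::-1])
E
```

```text
21.125 [0.56637887 0.19041212 0.06428194] [0.5662024  0.19034296 0.064     ] [-0.70961084 -0.16632045  0.55089635] 0.08532317241055522
```

View pics/w7.png

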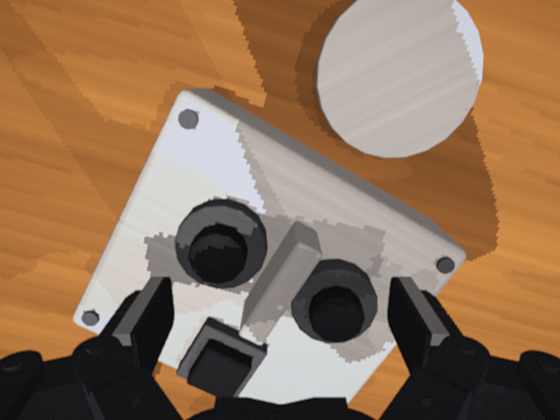

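```bash
python3 - <<'E'
import cv2
a=cv2.imread("pics/w7.png")[190:340,170:390]
cv2.imwrite("pics/c10.png",cv2.resize(cv2.convertScaleAbs(a,alpha=2,beta=20),None,fx=3.6,fy=3.6,interpolation=cv2.INTER_CUBIC))
from bench import snapshot,bot
from h import *
s=bot.sense();d=snapshot("wrist");T=wristT(d,s)
for P in [(-15,29,72),(-15,-29,72),(-15,0,72),(-40,-6,76),(-40,6,76)]:
    q=proj(d,T,w(CO,np.array(P)/1000.))[0]; print(P,q.round(1),((q-[170,190])*3.6).round(0))
print(proj(d,d["T_tool_cam"],[[-.008,0,0],[-.008,.001,0],[-.008,0,.001],[-.013,-.0427,-.011],[-.013,-.0427,.011]]))
E
```

```text
(-15, 29, 72) [339.7 319.8] [611. 467.]
(-15, -29, 72) [218.2 258.1] [174. 245.]
(-15, 0, 72) [280.8 289.8] [399. 359.]
(-40, -6, 76) [300.  238.9] [468. 176.]
(-40, 6, 76) [326.5 253.2] [563. 227.]
[[281.81197982 290.4219724 ]
 [284.23296193 290.42537683]
 [281.80642896 292.53897602]
 [172.7356915  272.44318373]
 [177.56766772 320.30870212]]
```

View pics/c10.png

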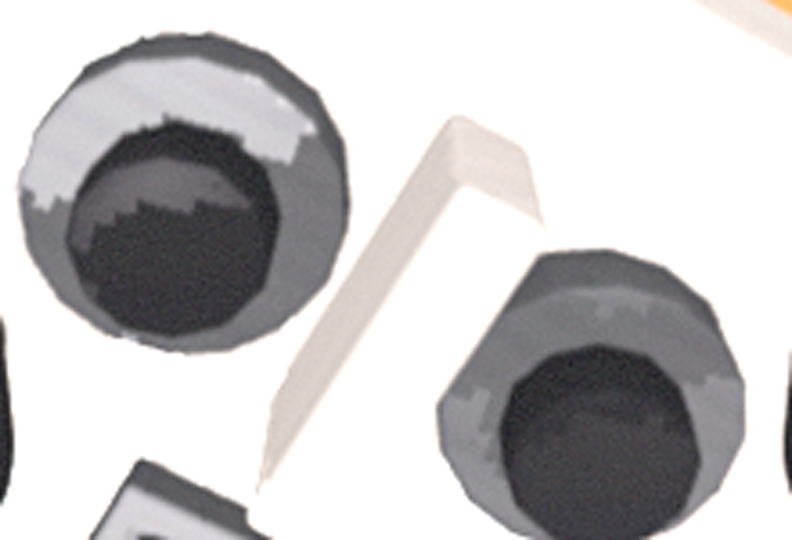

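Predicted and observed cap centres agree within about 1 mm, and the overlap margin is several mm. Closing now to press both together.

```bash
python3 - <<'E'
from bench import bot, claw, snapshot, job
from h import *
import cv2
claw.gripper_close()
s=bot.sense();d=snapshot("wrist");cv2.imwrite("pics/w8.png",d["pixels"][:,:,::-1])
print(s['t'],s['ee_pos'],s['force'],s['moment'],s['gripper_width'])
M=R.from_rotvec(s['tool_rot']).as_matrix();print('yaw',np.degrees(np.arctan2(M[1,2],M[0,2])-CO[2]))
a=d["pixels"][200:350,180:380,::-1]
A=cv2.resize(cv2.convertScaleAbs(a,alpha=2.2,beta=20),None,fx=4,fy=4,interpolation=cv2.INTER_CUBIC)
cv2.imwrite("pics/c11.png",A)
I=[]
for n,(x,y) in (("scene",(265,230)),("side",(175,240))):
    b=snapshot(n)["pixels"][y:y+100,x:x+100,::-1]
    I.append(cv2.resize(cv2.convertScaleAbs(b,alpha=1.3,beta=10),(400,400),interpolation=cv2.INTER_CUBIC))
b=snapshot("scene")["pixels"][165:265,145:278,::-1]
cv2.imwrite("pics/c12.png",np.hstack(I)); cv2.imwrite("pics/c13.png",cv2.resize(b,None,fx=4,fy=4,interpolation=cv2.INTER_CUBIC))
E
```

```text
21.8833 [0.56844752 0.19006066 0.06607352] [ 1.45320521 -0.32698376 11.38314413] [-0.33102538 -0.18674674 -1.52139339] 0.020271037850520215
yaw 29.77828856561041
```

View pics/c11.png

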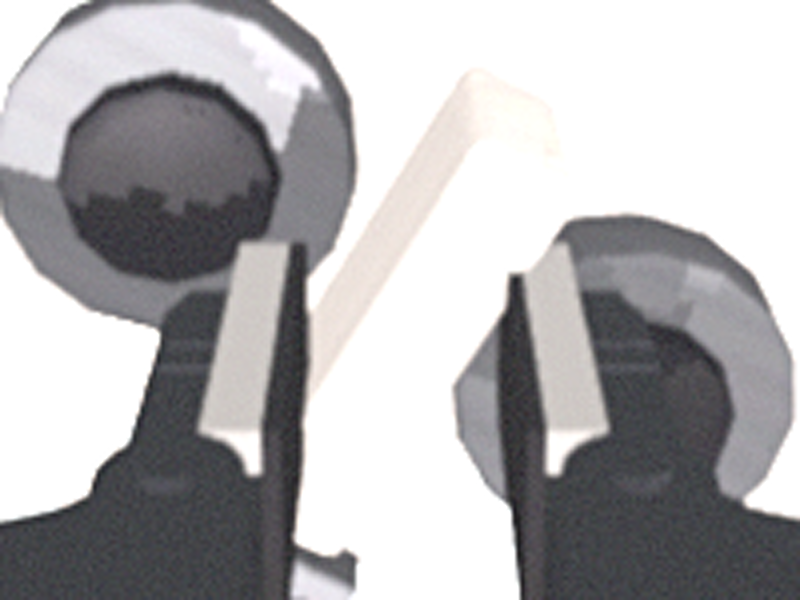

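View pics/c12.png

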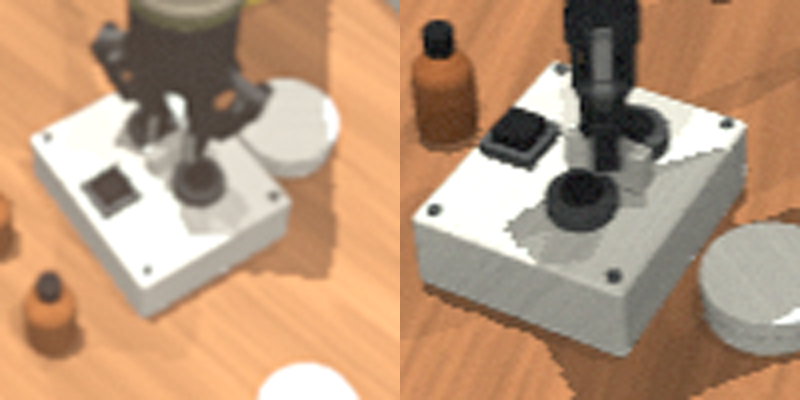

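View pics/c13.png

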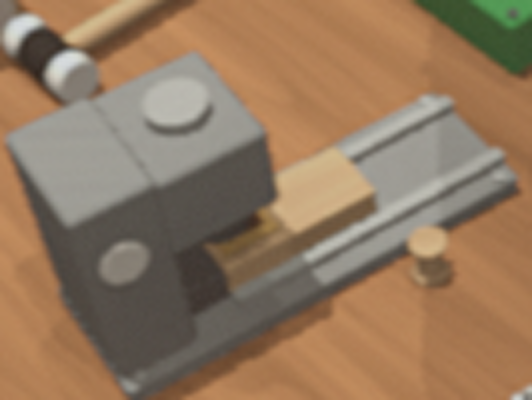

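Width stopped at 20.3 mm with 11.4 N up. Whether each button is down can be read from the press: the left lowers the ring, the right lowers the punch.

```bash
python3 - <<'E'
from bench import bot, snapshot
import cv2,numpy as np
s=bot.sense();print(s['t'],s['ee_pos'],s['force'],s['moment'],s['gripper_width'])
b=snapshot("side")["pixels"][:,:,::-1];cv2.imwrite("pics/side5.png",b)
o=cv2.imread("pics/side2.png")
c=lambda im:cv2.resize(cv2.convertScaleAbs(im[150:215,185:245],alpha=2.2,beta=10),(400,433),interpolation=cv2.INTER_CUBIC)
cv2.imwrite("pics/c14.png",np.hstack([c(o),c(b)]))
E
```

```text
22.0833 [0.56847594 0.19006599 0.06608672] [ 0.6830982  -1.65917011 11.28851969] [-0.33559106 -0.17033143 -1.53315043] 0.02031015570993146
```

View pics/c14.png

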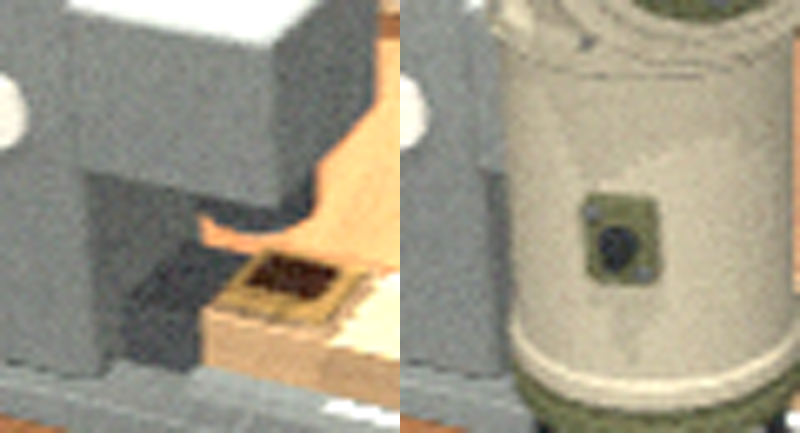

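The arm hides the press from the side camera, so I'll compare before and now in the scene camera.

```bash
python3 - <<'E'
from bench import bot, snapshot
import cv2,numpy as np
b=snapshot("scene")["pixels"][:,:,::-1].copy();cv2.imwrite("pics/scene5.png",b)
o=cv2.imread("pics/scene2.png");p=cv2.imread("pics/scene3.png")
c=lambda im:cv2.resize(cv2.convertScaleAbs(im[195:255,175:235],alpha=2.2,beta=10),(390,390),interpolation=cv2.INTER_CUBIC)
cv2.imwrite("pics/c15.png",np.hstack([c(p),c(b)]))
k=lambda im:cv2.resize(cv2.convertScaleAbs(im[245:300,275:335],alpha=1.5,beta=10),(390,358),interpolation=cv2.INTER_CUBIC)
q=cv2.imread("pics/scene0.png");cv2.imwrite("pics/c16.png",np.hstack([k(q),k(b)]))
e=lambda im:cv2.resize(cv2.convertScaleAbs(im[255:315,195:255],alpha=1.5,beta=10),(390,390),interpolation=cv2.INTER_CUBIC)
cv2.imwrite("pics/c17.png",np.hstack([e(cv2.imread("pics/side0.png")),e(cv2.imread("pics/side5.png"))]))
E
```

```text
(no output)
```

View pics/c15.png

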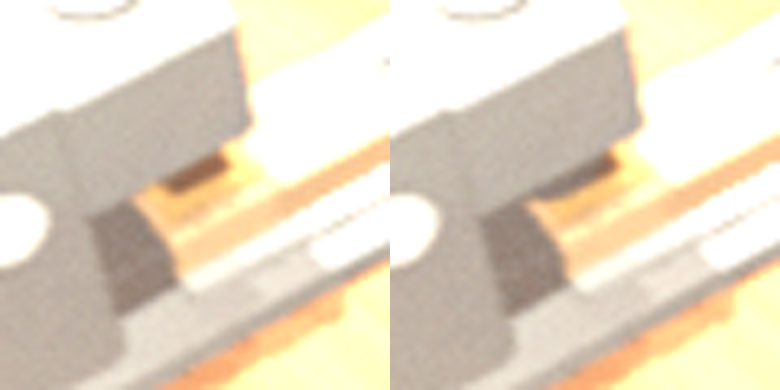

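View pics/c16.png

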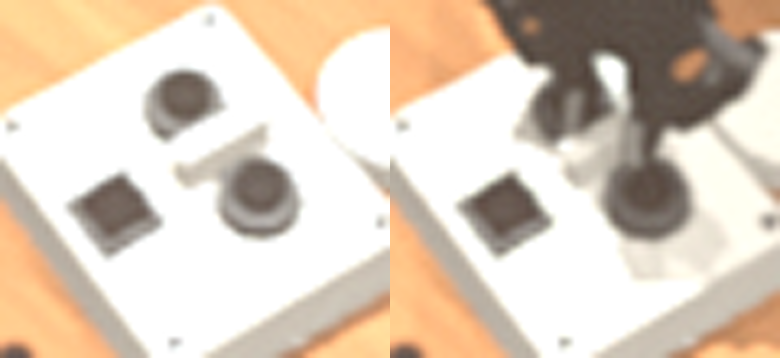

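View pics/c17.png

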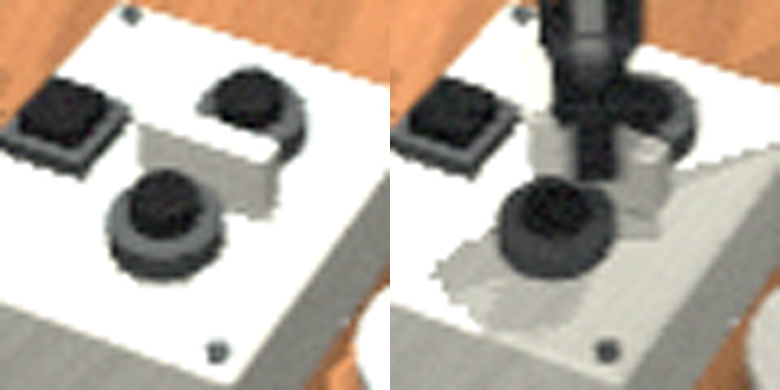

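```bash
python3 - <<'E'
import cv2,numpy as np
f=lambda n,x,y:cv2.resize(cv2.convertScaleAbs(cv2.imread(n)[y:y+100,x:x+100],alpha=2.2,beta=20),(400,400),interpolation=cv2.INTER_CUBIC)
cv2.imwrite("pics/c18.png",np.hstack([f("pics/w7.png",172,192),f("pics/w8.png",172,192)]))
from bench import bot,snapshot
from h import *
s=bot.sense();d=snapshot("wrist");T=wristT(d,s)
for P in [(-15,-29,62),(-15,-29,72),(-15,-29,66),(-15,-17,66),(-15,-41,66),(-15,-17,72),(-15,-41,72)]:
    print(P,((proj(d,T,w(CO,np.array(P)/1000.))[0]-[172,192])*4).round(0))
E
```

```text
(-15, -29, 62) [210. 199.]
(-15, -29, 72) [196. 240.]
(-15, -29, 66) [204. 215.]
(-15, -17, 66) [305. 266.]
(-15, -41, 66) [101. 162.]
(-15, -17, 72) [300. 293.]
(-15, -41, 72) [ 88. 185.]
```

View pics/c18.png

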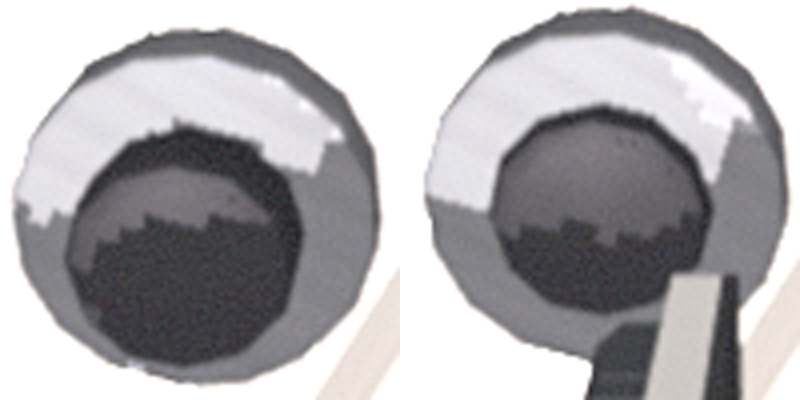

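The right cap's disc centre is at crop (202,215). Fully down predicts (204,215) and up predicts (196,240), so it is down. The left cap is visibly lower in the side crop, and the ring has dropped. I'll add a little downward force to be sure, then hold.

```bash
python3 - <<'E'
from bench import bot, claw, snapshot, job
from h import *
import cv2
ph=np.radians(30)
off=np.array([-.253,.967,0])*.0004
c=lambda z:w(CO,[-.015,0,z])[0]+off
for z in (.0625,.061):
    bot.move_linear(c(z),rate=.02,ori=ori(CO[2]+ph))
    s=bot.sense();print(s['t'],s['ee_pos'],s['force'].round(1),s['moment'].round(2),s['gripper_width'])
bot.hold(1.0)
s=bot.sense();print(s['t'],s['ee_pos'],s['force'].round(1),s['moment'].round(2),s['gripper_width'])
d=snapshot("wrist");cv2.imwrite("pics/w9.png",d["pixels"][:,:,::-1])
I=[]
for n,x,y in (("scene",275,245),("side",195,255)):
    b=snapshot(n)["pixels"][y:y+60,x:x+60,::-1];I.append(cv2.resize(cv2.convertScaleAbs(b,alpha=1.5,beta=10),(390,390),interpolation=cv2.INTER_CUBIC))
cv2.imwrite("pics/c19.png",np.hstack(I))
T=wristT(d,s)
for P in [(-15,-29,62),(-15,-29,72),(-15,-29,66),(-15,29,72),(-15,29,66)]:
    print(P,((proj(d,T,w(CO,np.array(P)/1000.))[0]-[180,180])*4).round(0))
cv2.imwrite("pics/c20.png",cv2.resize(cv2.convertScaleAbs(d["pixels"][180:330,180:380,::-1],alpha=2.2,beta=20),None,fx=4,fy=4,interpolation=cv2.INTER_CUBIC))
E
```

```text
22.4833 [0.56849772 0.19010381 0.06591381] [-4.  -4.1 22.7] [-0.89  0.94 -1.55] 0.020587435646725546
22.7333 [0.56859161 0.1901086  0.06581528] [-10.3  -6.9  35.8] [-1.49  1.99 -1.61] 0.020286585036962915
23.7333 [0.56855958 0.19014048 0.065812  ] [-8.7 -7.4 34.3] [-1.47  2.   -1.6 ] 0.020081607486330023
(-15, -29, 62) [177. 247.]
(-15, -29, 72) [163. 288.]
(-15, -29, 66) [171. 263.]
(-15, 29, 72) [646. 533.]
(-15, 29, 66) [638. 501.]
```

View pics/c19.png

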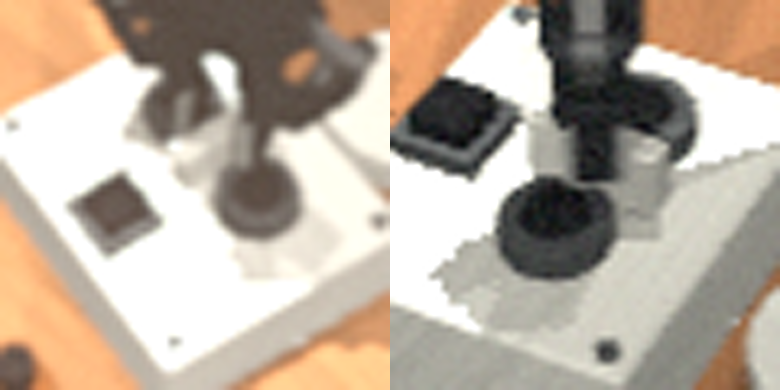

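View pics/c20.png

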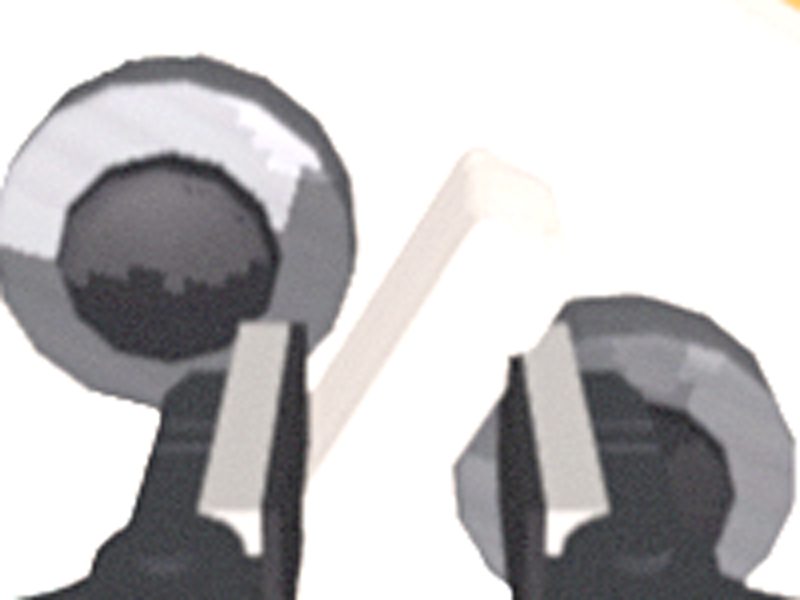

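The force rose to 34 N with only 0.3 mm more travel, so the tips are on a hard stop. I'll measure the left cap's drop in the side view.

```bash
python3 - <<'E'
import cv2,numpy as np
from bench import snapshot
from h import *
d=snapshot("side");cv2.imwrite("pics/side6.png",d["pixels"][:,:,::-1])
f=lambda n:cv2.resize(cv2.convertScaleAbs(cv2.imread(n)[274:302,208:233],alpha=2.5,beta=0),(390,437),interpolation=cv2.INTER_CUBIC)
cv2.imwrite("pics/c21.png",np.hstack([f("pics/side0.png"),f("pics/side6.png")]))
for z in (62,66,72):print(z,((proj(d,d["T"],w(CO,[-.015,.029,z/1000]))[0]-[208,274])*15.6).round(0))
E
```

```text
62 [203. 218.]
66 [202. 196.]
72 [201. 164.]
```

View pics/c21.png

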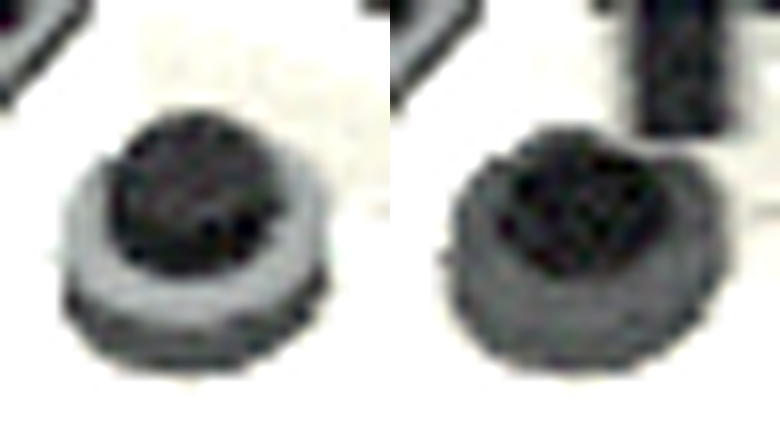

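The left cap's top edge moved from row 108 to about 140, a shift of 32 px; 32 px is the prediction for 6 mm, so both are fully down. Holding 3.5 s more, then releasing together and retreating.

```bash
python3 - <<'E'
from bench import bot, claw, snapshot, job
from h import *
import cv2
ph=np.radians(30)
off=np.array([-.253,.967,0])*.0004
c=lambda z:w(CO,[-.015,0,z])[0]+off
bot.hold(3.6)
s=bot.sense();print(s['t'],s['ee_pos'],s['force'].round(1),s['gripper_width'])
bot.move_linear(c(.0635),rate=.02)
claw.open_gripper()
s=bot.sense();print(s['t'],s['ee_pos'],s['force'].round(1),s['gripper_width'])
bot.move_linear(c(.16),rate=.12)
bot.move_linear(w(CO,[-.08,0,.22])[0],rate=.2,ori=ori(CO[2]))
s=bot.sense();d=snapshot("wrist");print(s['t'],s['force'].round(1))
cv2.imwrite("pics/w10.png",d["pixels"][:,:,::-1]);cv2.imwrite("pics/scene7.png",snapshot("scene")["pixels"][:,:,::-1]);cv2.imwrite("pics/side7.png",snapshot("side")["pixels"][:,:,::-1])
E
```

```text
27.5333 [0.56857311 0.19010177 0.06578138] [-9.3 -5.9 34.4] 0.020308739896505806
28.4583 [0.56589535 0.19019458 0.06307359] [ 0.5  0.4 -0.2] 0.08544641579162712
30.0917 [0.1 1.2 0.6]
```

View pics/w10.png

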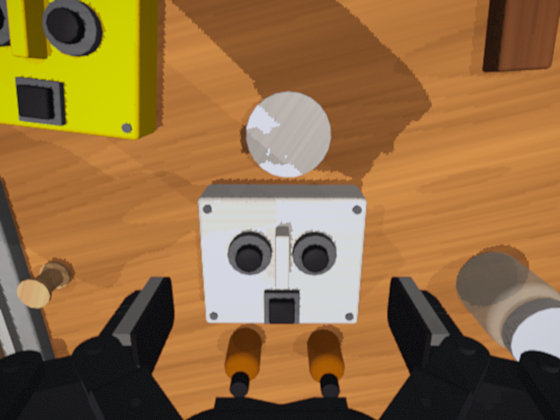

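View pics/side7.png

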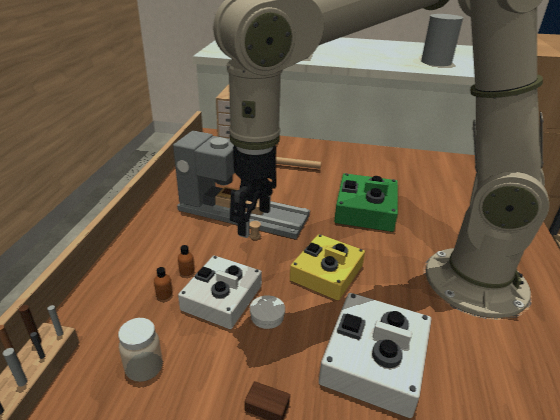

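View pics/scene7.png

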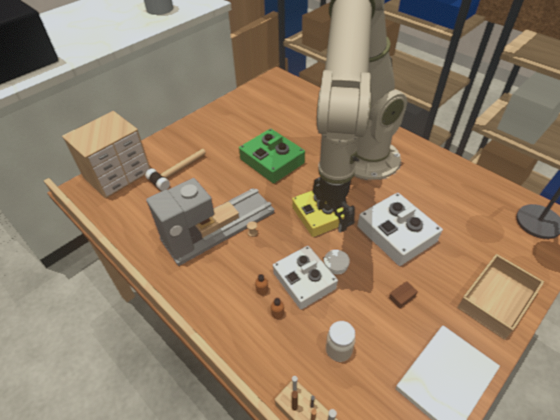

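Both caps are up again at wrist pixels (249,254) and (316,254). The shuttle is under the head against the stop, and the tin, spool and bottles sit at the same pixels as at the start. Handing in.

```bash
python3 - <<'E'
from bench import bot, job
bot.hold(.3);print(bot.sense()['t'],bot.sense()['force'].round(1));print(job.sign_off())
E
```

```text
30.5417 [-0.7 -0.5  0.6]
the job is handed in; nothing more can be done
None
```

The job is handed in at about 30.5 s. The shuttle is home, and both start buttons were pressed together, held and released.

- **Shuttle:** I pushed it home with the shut fingertips. It stopped exactly where predicted, and the force rose from about 0 to 18 N over the last 4 mm of commanded travel.
- **Buttons:** The gripper only opens fully or shuts, and neither width fits the two caps. I yawed it 30° over the rib so that closing swept both tips down onto the caps together and stopped on the rib.
- **Both fully down:** The right cap in the wrist image and the left cap in the side image each sat where a 6 mm press predicts. Force rose to about 34 N with almost no further travel. They stayed down from about 21.9 s to 27.6 s, and opening the gripper let them go together.
- **Last checks:** Both caps look up, the shuttle is still under the head, the bystanders look unmoved, and the wrist force is near 0.

**Failed or inconclusive checks:**
- Before pressing, the first dry close at 28° stopped on the rib but overlapped the caps too little. The second, at 37°, slipped over the rounded rib top and shut on it with 15 N up; it showed no sign of touching the caps.
- I tried giving the close call a width in free air; it was refused and nothing moved.
- While the buttons were held, the arm blocked the side camera's view of the press. The scene camera showed the ring lowered but could not show the punch separately, so "right button down" rests on the wrist image.
- The wrist moment while pressing pointed to an uneven load between the fingers. I could not separate that from friction on the rib.

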